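Lay out a small volume for its record photograph

ROBOT

A 6-joint arm with a two-finger parallel gripper is mounted at the origin on the work surface. World frame = base frame: x ahead of the robot, y to its left, z up, the work surface at z = 0. Lengths are in mm, angles in degrees, forces in N, time in s.
With the tool pointing down it reaches from about 350 to 850 mm from the base axis. Payload 8.1 kg.
Tool frame: the origin (TCP) lies midway between the tips of the shut fingers; the grasp point (between the pads) lies 19 mm behind it; z points along the fingers, y is the line along which they close (so a half turn about z gives the same grasp; the last joint's range is limited). The gripper opens to 85 mm and grips with 20 to 120 N. Pads are 22 mm wide; open, the fingers measure 114 mm over their backs; the gripper's body (76 mm by 85 mm) begins 54 mm behind the grasp point. The pads swing forward as they close: fully open they stand 13 mm farther back than shut.
Start: joints at [-70.325, 7.471, 85.268, -0, 87.261, -4.893], TCP at [249.488, -545.675, 231.292] pointing down, gripper open.
Joint ranges: [-169.43, 169.43], [-51.17, 129.36], [1.28, 143.12], [-76.62, 256.62], [0, 156.53], [-152.29, 152.29]. Speed limits (degrees/s): [136.94, 136.94, 159.86, 180, 180, 180].

INTERFACE

Orientations are given as [roll, pitch, yaw] about the fixed x, y, z axes, in that order (R = Rz(yaw) Ry(pitch) Rx(roll)).
In Python, from bench import r gives the robot as it stands.
- The arm moves only by the tool apply_moves, never from a script. Its argument "steps" is a list of rows, each a list of 7 numbers: the opening, from -1 (shut) to 1 (fully open), then the shift along the tool's x, y, z in mm, then the turn, a rotation vector about the tool's x, y, z in units of 5 degrees (1.0 is 5 degrees). A call has exactly 8 rows; each row shifts and turns the commanded pose from where the row before left it, along the tool's axes as they then stand; what a row does not reach is not made up. A row lasts 1/10 s, in which the tool goes at most 50 mm and 8.59 degrees, less where a joint would pass 70% of its speed; a pose out of reach is approached as far as the arm can. A call is refused whole if a number of a shift passes 50 or a number of a turn 1, either way. A call with a gripper value outside its range is refused whole. The fingers move at their own pace and stop on an object; "squeeze" is the grip in N (left out, the last holds). Time passes only in rows, so rows that do not move let the fingers close, or fill a call up. It gives the time, the measured TCP pose, the force, the opening and the grip force at its end, in the units of the state.
- r.sense(): the state, without advancing time (a new reading comes with each control period).
- r.snapshot(name): name is "side" or "top" or "wrist"; returns a dict with "color" (384x512x3 uint8, blue, green, red), "depth" (384x512 float32, mm along the optical axis (not along the pixel's ray), 0 where there is no reading), "mtx" (3x3 intrinsics, pixels), "dist" ([k1, k2, p1, p2, k3] as OpenCV has them; the pictures are not rectified), "T" (4x4, takes a point from camera to world coordinates); the wrist camera has in their place "hand_eye" (4x4, takes a point from camera to tool coordinates, whose origin is the TCP and whose axes are the flange's). Camera axes: x right, y down, z forward; pixel columns grow to the right and rows downward; lengths in mm; the calibration is good to about 2 mm. A picture is of the moment at which its call begins: read the wrist's pose just before it.
- r.hand_in(): hands the job in; it is judged then, once.
The state is a dict: "time": time; "joint_pos": joint angles; "qd": joint speeds; "joint_efforts": joint torques, N m; "tool_pos": TCP position; "tcp_rot": TCP orientation; "ft_force": force on the tool from outside, world axes, zero at the start; "wrist_torque": the same for the moment, N m; "finger_gap": finger opening in mm; "grip_force": force on a finger pad.
Only numpy, scipy, OpenCV 4.12 (cv2) and the standard library are available. Lean on these libraries where they do the work, as an engineer would, in place of code of your own. Each camera call takes 0.05 s, during which the arm holds its last target. There are 200 camera calls.

TASK

Set up the smaller of the two bound volumes for its record photograph on the copy board: the round cork riser in the middle of the board, the volume lying flat and centred on top of the riser with its long sides parallel to the rail. The scale bar lies flat in front of the volume, on the side away from the rail, midway between the volume and the board's front edge, parallel to the rail and centred on the volume; the step block stands, as you face the rail, to the left of the volume, midway between it and the board's left edge, level with the volume's middle and lengthwise along that edge. Leave the larger volume and the brass weight where they are.

Things in the scene. Friction and masses are not known exactly. Their poses are not given: they have to be found in the camera images.
- board: copy board: fixed grey slab, 260 x 260 mm, top face 12 mm above the table; bright aluminium rail along its back edge, covering x = 118 to 130 mm, its top 26 mm above the table. Origin: centre of its underside, at table height; x points back to the rail, y to the left as you face the rail; edges at x, y = +-130 mm. On the left or right half of the table, turned up to 0.3 rad.
- mat: sorting mat: fixed thin grey slab, 300 (x) x 360 (y) x 4 mm, on the other half of the table; the six loose things start on it, upright, 4 mm above the table, in two rows (140 mm apart in x) of three (120 mm apart in y), in any order, each turned up to 0.35 rad from the table's axes. Origin: centre of its underside.
- riser: round cork riser: solid squat cylinder, 52 mm diameter, 24 mm high, about 40 g, standing on its flat face. Origin: centre of its underside; z up.
- volume: the smaller bound volume: tan cover, small paper label on top, rigid, lying flat, 84 mm long (its x) x 58 mm wide (its y, spine at +y) x 20 mm thick (z up), about 90 g. Origin: centre of its underside.
- large_volume: the larger bound volume: same tan look, lying flat, 110 mm long (x) x 68 mm wide (y) x 32 mm thick (z up). Not needed; stays where it is. Origin: centre of its underside.
- scale_bar: aluminium scale bar with black tick marks on its upper face, 110 mm long (its x) x 18 mm wide (y) x 10 mm thick (z up), about 55 g. Origin: centre of its underside.
- step_block: step block: plastic, three steps, white, light grey and dark grey, 54 mm long (its x) x 24 mm wide (y); the steps, each 18 mm long, rise along +x: 12, 19 and 26 mm high (z up), about 35 g. It may end up with the high step at either end. Origin: centre of its underside.
- weight: brass weight: upright cylinder 34 mm diameter with a thin knob, 40 mm high in all, 220 g. Not needed; stays where it is. Origin: centre of its underside.

How it is judged:
By the outcome, as a careful person would: the job done as asked, in the order asked, and still so for the second after the job is handed in, with the robot touching nothing.
It also fails if it takes over 101 s, if anything falls off the work surface, if the arm or the gripper's body presses on something with over 40 N, if the wrist force passes 120 N, or if a joint passes its speed limit or range.

## Working session

There is one attempt and no reset: what is moved stays moved. The work goes in short steps, Python scripts to look and compute and a tool call to move; the robot and the scene stay as the last step left them, time stands still between calls to the robot, and variables do not carry over. Pictures are saved under pics/ and viewed, at most 14 in all, crops included, and the job is handed in when it is done.

Besides the shell and the picture viewer there is one more tool, called after "Request:" in YAML: its name, and indented under it one key for each argument. apply_moves: Moves the arm, as the interface text tells. Its arguments: {"type":"object","properties":{"steps":{"type":"array"},"squeeze":{"type":"number"}},"required":["steps"]}

```bash
ls; mkdir -p pics; python3 - <<'E'
from bench import r
import cv2,numpy as np,pickle
print(r.sense())
d={}
for n in("top","side"):
    s=r.snapshot(n); d[n]=s; cv2.imwrite(f"pics/{n}0.png",s["color"]); print(n,s["mtx"],s["dist"],s["T"])
pickle.dump(d,open("s0.pkl","wb"))
E
```

```text
pics
{'time': 0.0, 'joint_pos': array([-7.03243934e+01,  7.51417846e+00,  8.53285990e+01, -1.33619062e-03,
        8.72612135e+01, -4.89524791e+00]), 'qd': array([ 0.00044427,  0.0968075 , -0.05176199, -0.08609788, -0.05324211,
        0.01652537]), 'joint_efforts': array([-3.48107806e-04, -5.69407475e+01, -5.00550413e+01,  1.12700735e-05,
        1.52208062e-02,  6.27197323e-06]), 'tool_pos': array([ 249.29995201, -545.16147689,  230.26063729]), 'tcp_rot': array([-1.79896274e+02, -7.54431479e-03,  2.45709127e+01]), 'ft_force': array([ 0.21360023, -0.63590311, -0.14593189]), 'wrist_torque': array([-0.07094898, -0.00801154, -0.00530041]), 'grip_force': 0.0, 'finger_gap': 85.64757657139155}
top [[405.703909     0.         253.34001446]
 [  0.         405.703909   191.26872067]
 [  0.           0.           1.        ]] [-0.13475576  0.          0.          0.          0.        ] [[-2.21750818e-02 -9.81216838e-01  1.91629285e-01  3.10044948e+02]
 [-9.99734937e-01  2.05766406e-02 -1.03275331e-02  1.92144142e+01]
 [ 6.19046245e-03 -1.91807505e-01 -9.81413042e-01  1.03214988e+03]
 [ 0.00000000e+00  0.00000000e+00  0.00000000e+00  1.00000000e+00]]
side [[443.82238181   0.         254.94133112]
 [  0.         443.82238181 194.58730004]
 [  0.           0.           1.        ]] [-0.02330468  0.          0.          0.          0.        ] [[-7.64707908e-01 -3.55991062e-01  5.37114680e-01 -1.33515744e+02]
 [-6.44120552e-01  4.45818138e-01 -6.21574535e-01  7.44836267e+02]
 [-1.81804880e-02 -8.21289566e-01 -5.70221815e-01  7.13062087e+02]
 [ 0.00000000e+00  0.00000000e+00  0.00000000e+00  1.00000000e+00]]
```

View pics/top0.png

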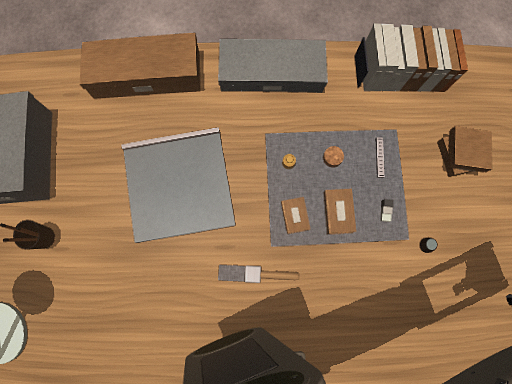

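View pics/side0.png

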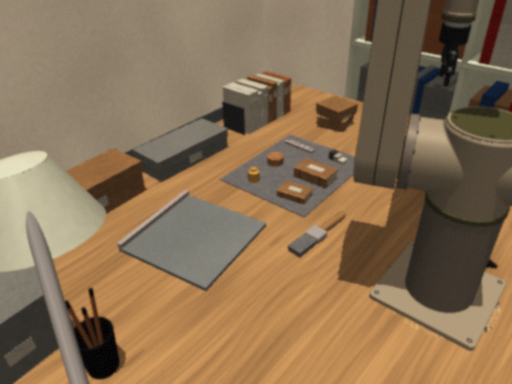

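The top view shows the board centred near (179,187) with its rail at the top edge. On the mat are the weight (289,160), riser (334,156), scale bar (380,157), small volume (295,215), large volume (340,211) and step block (387,210). I'll take coarse positions from these, then refine them with the wrist camera.

```bash
cat > h.py <<'E'
import numpy as np,cv2
from scipy.spatial.transform import Rotation as Ro
def tool_T(st):
    T=np.eye(4);T[:3,:3]=Ro.from_euler('xyz',st["tcp_rot"],degrees=True).as_matrix();T[:3,3]=st["tool_pos"];return T
def snap(r,n):
    st=r.sense(); s=r.snapshot(n)
    if n=="wrist": s["T"]=tool_T(st)@s["hand_eye"]
    return s
def cast(s,px,z):
    p=cv2.undistortPoints(np.float64(px).reshape(-1,1,2),s["mtx"],s["dist"]).reshape(-1,2)
    d=np.c_[p,np.ones(len(p))]@s["T"][:3,:3].T; o=s["T"][:3,3]
    return (o+d*((z-o[2])/d[:,2])[:,None])[:,:2]
def proj(s,P):
    Ti=np.linalg.inv(s["T"]); return cv2.projectPoints(np.float64(P).reshape(-1,1,3),cv2.Rodrigues(Ti[:3,:3])[0],Ti[:3,3],s["mtx"],s["dist"])[0].reshape(-1,2)
E
python3 - <<'E'
import pickle,numpy as np
from h import *
d=pickle.load(open("s0.pkl","rb"));t=d["top"]
print("board corners",cast(t,[(219,131),(235,226),(135,242),(123,149)],12).round(0).tolist())
for n,p,z in[("weight",(289,160),20),("riser",(334,156),28),("bar",(380,157),14),("vol",(295,215),24),("lvol",(340,211),36),("step",(387,210),20)]: print(n,cast(t,[p],z).round(0))
E
```

```text
board corners [[674.0, 96.0], [421.0, 57.0], [385.0, 311.0], [631.0, 352.0]]
weight [[588. -86.]]
riser [[ 595. -202.]]
bar [[ 594. -328.]]
vol [[444. -95.]]
lvol [[ 450. -207.]]
step [[ 452. -333.]]
```

Request:
apply_moves:
  steps:
    - [1,37,-20,-10,0,0,0]
    - [1,37,-20,-10,0,0,0]
    - [1,37,-20,-10,0,0,0]
    - [1,37,-20,-10,0,0,0]
    - [1,37,-20,-10,0,0,0]
    - [1,37,-20,-10,0,0,0]
    - [1,37,-20,-10,0,0,0]
    - [1,37,-20,-10,0,0,0]

```text
time: 0.9
tool_pos: [452.7, -275.4, 311.3]
tcp_rot: [-180.0, 0.0, 24.6]
ft_force: [1.0, -0.7, -0.1]
finger_gap: 85.2
grip_force: 0.0
```

Request:
apply_moves:
  steps:
    - [1,30,-15,-10,0,0,0]
    - [1,30,-15,-10,0,0,0]
    - [1,0,0,0,0,0,1]
    - [1,0,0,0,0,0,1]
    - [1,0,0,0,0,0,1]
    - [1,0,0,0,0,0,1]
    - [1,0,0,0,0,0,0.9]
    - [1,0,0,0,0,0,0]

```text
time: 1.7
tool_pos: [494.1, -224.7, 330.8]
tcp_rot: [-180.0, 0.0, 0.0]
ft_force: [-0.2, 1.3, 0.1]
finger_gap: 85.6
grip_force: 0.0
```

```bash
python3 - <<'E'
from bench import r
from h import *
import pickle
st=r.sense();print(st["time"],st["tool_pos"],st["tcp_rot"])
s=snap(r,"wrist");pickle.dump(s,open("w1.pkl","wb"));cv2.imwrite("pics/w1.png",s["color"]);print(s["hand_eye"].round(3),s["mtx"][0,0])
E
```

```text
1.7 [ 494.10282188 -224.7310727   330.78972246] [-1.79974190e+02  4.46374401e-02  9.11700470e-04]
[[ 0.00000e+00 -9.60000e-01 -2.81000e-01  7.04580e+01]
 [ 1.00000e+00 -0.00000e+00  1.00000e-03  3.19000e-01]
 [-1.00000e-03 -2.81000e-01  9.60000e-01 -1.43134e+02]
 [ 0.00000e+00  0.00000e+00  0.00000e+00  1.00000e+00]] 339.21474219856754
```

View pics/w1.png

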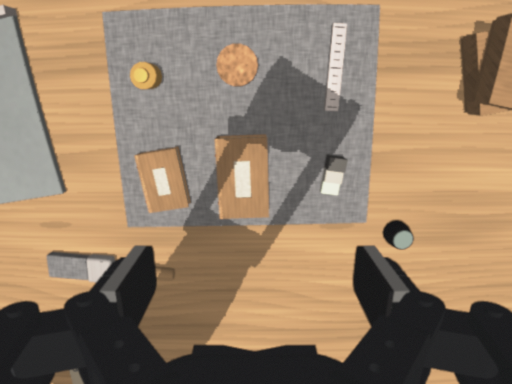

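The wrist view shows the weight (144,75), riser (238,65), bar (337,66), small volume (163,180), large volume (242,177) and step block (334,175), with the dark step at the far end. Next I'll segment by height from the depth.

```bash
cat >> h.py <<'E'
def cloud(s):
    h,w=s["depth"].shape; uv=np.stack(np.meshgrid(np.arange(w),np.arange(h)),-1).reshape(-1,1,2).astype(float)
    p=cv2.undistortPoints(uv,s["mtx"],s["dist"]).reshape(h,w,2); z=s["depth"]
    P=np.dstack([p*z[...,None],z]); W=P@s["T"][:3,:3].T+s["T"][:3,3]; W[z==0]=np.nan; return W
def blobs(s,seeds,zlo):
    """height-segmented tops: rect of points with z within 5 mm of the blob's top"""
    W=cloud(s); 
    for n,(u,v),zt in seeds:
        m=(np.abs(W[...,2]-zt)<5).astype(np.uint8)
        k,l,stt,c=cv2.connectedComponentsWithStats(m)
        lab=l[v,u]; q=W[(l==lab)]; 
        if lab==0: print(n,"none",W[v,u]);continue
        re=cv2.minAreaRect(q[:,:2].astype(np.float32)); print(n,"z",q[:,2].mean().round(1),"c",np.round(re[0],1),"size",np.round(re[1],1),"ang",round(re[2],2),"mean",q[:,:2].mean(0).round(1),len(q))
E
python3 - <<'E'
import pickle
from h import *
s=pickle.load(open("w1.pkl","rb"));W=cloud(s)
print("mat z",W[110,190],"std",np.nanstd(W[100:120,180:200,2]), "table",W[270,330])
blobs(s,[("riser",(238,65),28),("bar",(334,90),14),("vol",(150,175),24),("lvol",(230,177),36),("stepwhite",(330,187),16),("stepgrey",(334,174),23),("stepdark",(336,163),30)],0)
E
```

```text
mat z [ 539.32021955 -138.54170176    5.53181381] std 0.8698299500019776 table [ 2.92863785e+02 -3.45380845e+02  2.54451072e-01]
riser z 28.5 c [ 596.7 -203.3] size [50.5 51.4] ang 0.07 mean [ 596.4 -203.6] 1403
bar z 14.5 c [ 594.4 -330.7] size [ 19.2 110.9] ang 87.46 mean [ 595.  -330.3] 1270
vol z 24.4 c [444.2 -97. ] size [85.  59.6] ang 9.17 mean [445.7 -97.9] 2486
lvol z 36.6 c [ 450.5 -209.5] size [110.8  68.9] ang 1.78 mean [ 452.8 -209.8] 4110
stepwhite z 16.4 c [ 450.9 -334.1] size [24.5 54.7] ang 82.92 mean [ 440.3 -330.3] 266
stepgrey z 23.2 c [ 459.  -335.2] size [24.7 38.6] ang 83.43 mean [ 454.1 -333.1] 262
stepdark z 30.3 c [ 467.8 -336.6] size [24.6 20.7] ang 83.17 mean [ 469.3 -336.2] 265
```

Request:
apply_moves:
  steps:
    - [1,20,-4,35,0,0,0]
    - [1,20,-4,35,0,0,0]
    - [1,20,-4,35,0,0,0]
    - [1,20,-4,35,0,0,0]
    - [1,22,-5,35,0,0,0]
    - [1,0,0,40,0,0,0]
    - [1,0,0,40,0,0,0]
    - [1,0,0,0,0,0,0]

```text
time: 2.55
tool_pos: [591.2, -201.4, 68.6]
tcp_rot: [-179.7, 0.7, 0.2]
ft_force: [-0.9, 0.5, -0.5]
finger_gap: 85.7
grip_force: 0.0
```

```bash
python3 - <<'E'
from bench import r
from h import *
for i in range(2):
    st=r.sense();print(st["time"],st["tool_pos"],st["tcp_rot"])
s=snap(r,"wrist");cv2.imwrite("pics/w2.png",s["color"]); W=cloud(s)
u,v=proj(s,[[596.5,-203.5,28]])[0].round().astype(int);print(u,v)
blobs(s,[("riser",(u,v),28)],0)
E
```

```text
2.55 [ 591.215023   -201.42082537   68.56488383] [-179.70231096    0.67700157    0.20371794]
2.55 [ 591.215023   -201.42082537   68.56488383] [-179.70231096    0.67700157    0.20371794]
257 208
riser z 28.5 c [ 596.4 -203.2] size [51.5 51.2] ang 71.48 mean [ 597.6 -203.3] 6062
```

Request:
apply_moves:
  steps:
    - [1,5,2,0,0,0,0]
    - [1,0,0,20,0,0,0]
    - [1,0,0,20,0,0,0]
    - [1,0,0,10,0,0,0]
    - [1,0,0,6,0,0,0]
    - [1,0,0,0,0,0,0]
    - [1,0,0,0,0,0,0]
    - [1,0,0,0,0,0,0]

```text
time: 3.4
tool_pos: [602.1, -206.1, 21.7]
tcp_rot: [180.0, -0.1, 0.1]
ft_force: [-0.5, -0.0, 0.4]
finger_gap: 85.1
grip_force: 0.0
```

Request:
apply_moves:
  steps:
    - [1,-5.5,-3,5,0,0,0]
    - [1,0,0,5,0,0,0]
    - [1,0,0,4,0,0,0]
    - [1,0,0,0,0,0,0]
    - [1,0,0,0,0,0,0]
    - [-1,0,0,0,0,0,0]
    - [-1,0,0,0,0,0,0]
    - [-1,0,0,0,0,0,0]
  squeeze: 40

```text
time: 4.2
tool_pos: [596.3, -203.0, 7.0]
tcp_rot: [180.0, -0.1, 0.1]
ft_force: [0.9, 0.3, 0.7]
finger_gap: 49.5
grip_force: 41.4
```

Request:
apply_moves:
  steps:
    - [-1,0,0,0,0,0,0]
    - [-1,0,0,0,0,0,0]
    - [-1,0,0,0,0,0,0]
    - [-1,0,0,0,0,0,0]
    - [-1,0,0,-5,0,0,0]
    - [-1,0,0,-10,0,0,0]
    - [-1,0,0,-20,0,0,0]
    - [-1,0,0,-20,0,0,0]

```text
time: 5.0
tool_pos: [595.0, -202.4, 61.6]
tcp_rot: [-180.0, 0.1, 0.1]
ft_force: [-0.3, 0.2, 0.3]
finger_gap: 50.0
grip_force: 41.5
```

Request:
apply_moves:
  steps:
    - [-1,0,-25,-30,0,0,0]
    - [-1,0,-38,-30,0,0,0]
    - [-1,0,-38,-30,0,0,0]
    - [-1,0,-38,-30,0,0,0]
    - [-1,0,-38,-30,0,0,0]
    - [-1,0,-38,-30,0,0,0]
    - [-1,0,-38,-30,0,0,0]
    - [-1,0,-38,-30,0,0,0]

```text
time: 5.8
tool_pos: [594.7, 89.8, 303.1]
tcp_rot: [-180.0, -0.0, 0.1]
ft_force: [-0.2, -0.4, -0.9]
finger_gap: 49.5
grip_force: 41.6
```

Request:
apply_moves:
  steps:
    - [-1,0,-38,0,0,0,0]
    - [-1,0,-38,0,0,0,0]
    - [-1,0,-36,0,0,0,0]
    - [-1,0,0,0,0,0,0]
    - [-1,0,0,0,0,0,0]
    - [-1,0,0,0,0,0,0]
    - [-1,0,0,0,0,0,0]
    - [-1,0,0,0,0,0,0]

```text
time: 6.6
tool_pos: [595.4, 199.2, 301.4]
tcp_rot: [180.0, -0.0, -0.0]
ft_force: [-0.3, 0.0, 0.5]
finger_gap: 49.4
grip_force: 41.6
```

```bash
python3 - <<'E'
from bench import r
from h import *
import pickle
st=r.sense();print(st["time"],st["tool_pos"],st["tcp_rot"],st["finger_gap"])
s=snap(r,"wrist");pickle.dump(s,open("w3.pkl","wb"));cv2.imwrite("pics/w3.png",s["color"])
E
```

```text
6.6 [595.42175484 199.1550826  301.41496974] [ 1.79996231e+02 -1.59932997e-03 -1.77516502e-02] 49.40774074420875
```

View pics/w3.png

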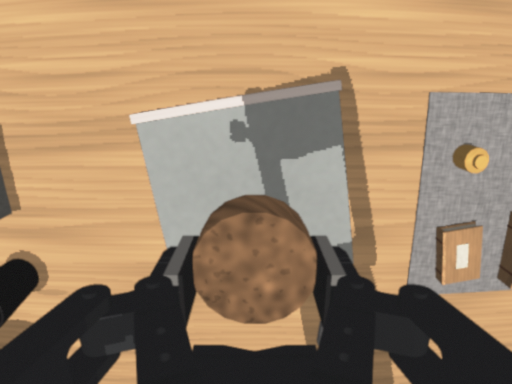

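The board fills the upper middle of the view, with its rail running from (132,118) to (340,86) at full length. The front edge is hidden by the held riser.

```bash
python3 - <<'E'
from h import *
import pickle
s=pickle.load(open("w3.pkl","rb"));W=cloud(s)
u=np.arange(512)[None]+0*np.arange(384)[:,None];v=np.arange(384)[:,None]+0*u
reg=(v<150)&(u>100)&(u<370)
m=reg&(W[...,2]>21)&(W[...,2]<33)
k,l,st,c=cv2.connectedComponentsWithStats(m.astype(np.uint8));i=1+st[1:,4].argmax();q=W[l==i]
re=cv2.minAreaRect(q[:,:2].astype(np.float32));print("rail",re,q[:,2].mean(),len(q))
ln=cv2.fitLine(q[:,:2].astype(np.float32),cv2.DIST_L2,0,.01,.01).ravel();print("rail angle",np.degrees(np.arctan2(ln[1],ln[0])))
a=np.arctan2(ln[1],ln[0]); a=a if a>0 else a+np.pi   # y axis of board
yb=np.array([np.cos(a),np.sin(a)]);xb=np.array([yb[1],-yb[0]])
t=q[:,:2]@yb; n=q[:,:2]@xb; print("y span",np.percentile(t,[.5,99.5]),"x span",np.percentile(n,[2,98]))
# board slab top: edges left/right
mb=(W[...,2]>8)&(W[...,2]<16)&(v<195)&(u>100)&(u<380)
k,l,st,c=cv2.connectedComponentsWithStats(mb.astype(np.uint8));i=1+st[1:,4].argmax();b=W[l==i][:,:2]
print("slab z",W[l==i][:,2].mean())
tb=b@yb;nb=b@xb
for x0 in range(int(nb.min())+15,int(nb.max())-10,25):
    w=tb[abs(nb-x0)<5]; print(x0,w.min().round(1),w.max().round(1),((w.min()+w.max())/2).round(1))
tc=np.mean(np.percentile(t,[0,100]));nc=np.mean(np.percentile(n,[2,98]))
C=xb*(nc-124)+yb*tc;print("centre",C,"theta",np.degrees(np.arctan2(xb[1],xb[0])))
d=pickle.load(open("s0.pkl","rb"))["top"]
print("top corners",cast(d,[(219,131),(235,226),(135,242),(123,149)],12).mean(0))
E
```

```text
rail ((653.4306030273438, 222.599609375), (12.863349914550781, 258.939697265625), 9.012726783752441) 26.46370154199214 2137
rail angle -81.0158
y span [-10.19917138 245.97564535] x span [674.53646379 686.0167429 ]
slab z 12.485649958129061
552 -11.5 111.5 50.0
577 -11.6 248.5 118.4
602 -11.1 247.4 118.2
627 -11.8 247.3 117.7
652 -11.9 247.4 117.8
centre [531.05194743 203.2497462 ] theta 8.9842005
top corners [527.53145823 203.74763604]
```

Request:
apply_moves:
  steps:
    - [-1,-20,-1,40,0,0,0]
    - [-1,-22,-1,40,0,0,0]
    - [-1,-22,-2,40,0,0,0]
    - [-1,0,0,45,0,0,0]
    - [-1,0,0,45,0,0,0]
    - [-1,0,0,40,0,0,0]
    - [-1,0,0,15,0,0,0]
    - [-1,0,0,5,0,0,0]

```text
time: 7.45
tool_pos: [529.9, 203.4, 29.5]
tcp_rot: [179.9, 0.2, 0.0]
ft_force: [-0.6, -0.2, -0.2]
finger_gap: 49.6
grip_force: 41.6
```

Request:
apply_moves:
  steps:
    - [-1,0,0,5,0,0,0]
    - [-1,0,0,0,0,0,0]
    - [-1,0,0,0,0,0,0]
    - [-1,0,0,0,0,0,0]
    - [-1,0,0,0,0,0,0]
    - [-1,0,0,0,0,0,0]
    - [-1,0,0,0,0,0,0]
    - [-1,0,0,0,0,0,0]

```text
time: 8.25
tool_pos: [531.2, 204.2, 26.3]
tcp_rot: [-180.0, -0.0, 0.1]
ft_force: [-0.5, -0.0, -0.2]
finger_gap: 49.7
grip_force: 41.6
```

Request:
apply_moves:
  steps:
    - [-1,0,1,6,0,0,0]
    - [-1,0,0,3,0,0,0]
    - [-1,0,0,2,0,0,0]
    - [-1,0,0,0,0,0,0]
    - [-1,0,0,0,0,0,0]
    - [1,0,0,0,0,0,0]
    - [1,0,0,0,0,0,0]
    - [1,0,0,0,0,0,0]

```text
time: 9.05
tool_pos: [531.3, 203.2, 15.4]
tcp_rot: [-180.0, -0.0, 0.1]
ft_force: [1.0, 0.1, -0.7]
finger_gap: 85.5
grip_force: 0.0
```

Request:
apply_moves:
  steps:
    - [1,0,0,0,0,0,0]
    - [1,0,0,-15,0,0,0]
    - [1,0,0,-30,0,0,0]
    - [1,10,0,-45,0,0,0]
    - [1,20,0,-45,0,0,0]
    - [1,20,0,-45,0,0,0]
    - [1,20,0,-45,0,0,0]
    - [1,0,0,-45,0,0,0]

```text
time: 9.85
tool_pos: [602.5, 202.8, 288.4]
tcp_rot: [-180.0, -0.1, 0.0]
ft_force: [-0.1, -0.2, -0.2]
finger_gap: 85.3
grip_force: 0.0
```

Request:
apply_moves:
  steps:
    - [1,0,0,-45,0,0,0]
    - [1,0,0,0,0,0,0]
    - [1,0,0,0,0,0,0]
    - [1,0,0,0,0,0,0]
    - [1,0,0,0,0,0,0]
    - [1,0,0,0,0,0,0]
    - [1,0,0,0,0,0,0]
    - [1,0,0,0,0,0,0]

```text
time: 10.65
tool_pos: [601.1, 203.2, 329.7]
tcp_rot: [180.0, 0.0, 0.1]
ft_force: [0.2, -0.8, -0.5]
finger_gap: 85.4
grip_force: 0.0
```

```bash
cat > board.py <<'E'
from h import *
def board(s):
    W=cloud(s); z=W[...,2]
    # largest slab-height component (table 0, mat 4, slab 12)
    near=np.linalg.norm(W[...,:2]-[531,203],axis=2)<200
    mr=near&(np.abs(z-26.5)<5)&((W[...,:2]-[531,203])@[.988,.156]>105)
    q=W[mr][:,:2].astype(np.float32); ln=cv2.fitLine(q,cv2.DIST_HUBER,0,.01,.01).ravel()
    a=np.arctan2(ln[1],ln[0]); a=a if a>0 else a+np.pi
    yb=np.array([np.cos(a),np.sin(a)]);xb=np.array([yb[1],-yb[0]])
    mb=near&(np.abs(z-12.4)<4); k,l,st,c=cv2.connectedComponentsWithStats(mb.astype(np.uint8));b=W[l==1+st[1:,4].argmax()][:,:2]
    t,n=b@yb,b@xb; rn=q@xb
    w=[(t[abs(n-x)<4].min(),t[abs(n-x)<4].max()) for x in np.arange(580,670,8)]
    f=[n[abs(t-y)<4].min() for y in np.r_[0:60:8,180:240:8]]
    print("rail x",np.percentile(rn,[2,98]),"sides",np.median(w,0),"front",np.median(f),np.ptp(f))
    return xb,yb,np.percentile(rn,[2,98]),np.median(w,0),np.median(f)
E
python3 - <<'E'
from bench import r
from board import *
import pickle
st=r.sense();print(st["time"],st["tool_pos"],st["tcp_rot"],st["finger_gap"])
s=snap(r,"wrist");pickle.dump(s,open("w4.pkl","wb"));cv2.imwrite("pics/w4.png",s["color"])
xb,yb,*_=board(s);print(np.degrees(np.arctan2(xb[1],xb[0])))
u,v=proj(s,[[531,203,36]])[0].round().astype(int);print(u,v)
blobs(s,[("riser",(u,v),36)],0)
E
```

```text
10.65 [601.08517968 203.22950176 329.74154038] [1.79989238e+02 4.88812187e-02 6.81050823e-02] 85.38337747575827
rail x [674.6182373  686.02730103] sides [-11.4749472  247.64685378] front 427.8024822939737 1.1600566078662382
8.979762
254 198
riser z 36.5 c [531.7 201.6] size [50.3 51. ] ang 89.04 mean [532.5 201.7] 1103
```

View pics/w4.png

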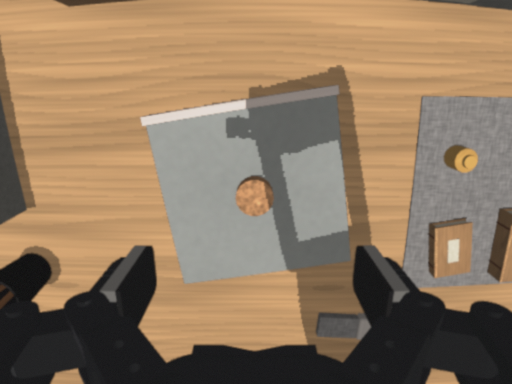

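The riser stands at (254,198) on the board, which is now fully visible. I'll check the riser offset from colour as well.

```bash
python3 - <<'E'
from board import *
import pickle
s=pickle.load(open("w4.pkl","rb"))
hsv=cv2.cvtColor(s["color"],cv2.COLOR_BGR2HSV)
m=cv2.inRange(hsv,(3,90,60),(25,255,255));m[:150]=0;m[240:]=0;m[:,:215]=0;m[:,295:]=0
c=max(cv2.findContours(m,0,2)[0],key=cv2.contourArea)
p=cast(s,c.reshape(-1,2),36);print("color",cv2.minEnclosingCircle(p.astype(np.float32)),cv2.fitEllipse(p.astype(np.float32)))
g=cv2.inRange(hsv,(0,0,0),(180,60,255))
# board edges by colour along pixel rows 150..260
for v in (150,180,210,240,260):
    row=np.where(g[v,140:370])[0]+140; print(v,cast(s,[(row.min(),v),(row.max(),v)],12).round(1).tolist())
E
```

```text
color ((533.6067504882812, 201.13629150390625), 27.433225631713867) ((533.5650634765625, 202.13650512695312), (48.891395568847656, 53.92371368408203), 88.70376586914062)
150 [[592.8, 343.2], [593.0, 82.5]]
180 [[550.0, 336.6], [550.3, 76.6]]
210 [[505.1, 329.9], [505.2, 68.8]]
240 [[457.6, 321.5], [457.6, 61.8]]
260 [[423.7, 376.5], [423.8, 26.2]]
```

Request:
apply_moves:
  steps:
    - [1,-15,30,20,0,0,0]
    - [1,-19,36,24,0,0,0]
    - [1,-19,36,24,0,0,0]
    - [1,-19,36,24,0,0,0]
    - [1,-19,36,24,0,0,0]
    - [1,-19,36,24,0,0,0]
    - [1,-19,36,24,0,0,0]
    - [1,-19,36,24,0,0,0]

```text
time: 11.5
tool_pos: [452.7, -80.1, 141.6]
tcp_rot: [180.0, -0.0, 0.1]
ft_force: [0.8, -0.3, 0.9]
finger_gap: 85.3
grip_force: 0.0
```

Request:
apply_moves:
  steps:
    - [1,-9,18,20,0,0,0]
    - [1,0,0,15,0,0,-0.9]
    - [1,0,0,0,0,0,-0.9]
    - [1,0,0,0,0,0,0]
    - [1,0,0,0,0,0,0]
    - [1,0,0,0,0,0,0]
    - [1,0,0,0,0,0,0]
    - [1,0,0,0,0,0,0]

```text
time: 12.3
tool_pos: [444.9, -96.8, 107.6]
tcp_rot: [180.0, -0.0, 9.1]
ft_force: [1.1, -0.6, 0.7]
finger_gap: 85.6
grip_force: 0.0
```

```bash
python3 - <<'E'
from bench import r
from h import *
st=r.sense();print(st["time"],st["tool_pos"],st["tcp_rot"])
s=snap(r,"wrist"); 
u,v=proj(s,[[455,-110,24]])[0].round().astype(int);print(u,v)
blobs(s,[("vol",(u,v),24)],0)
E
```

```text
12.3 [444.88062866 -96.82627699 107.59121421] [ 1.79984667e+02 -2.73293403e-02  9.05495209e+00]
275 184
vol z 24.6 c [444.1 -96.9] size [84.7 59.2] ang 9.19 mean [446.5 -96.9] 9544
```

Request:
apply_moves:
  steps:
    - [1,-0.7,0,30,0,0,0]
    - [1,0,0,35,0,0,0]
    - [1,0,0,20,0,0,0]
    - [1,0,0,10,0,0,0]
    - [1,0,0,5,0,0,0]
    - [1,0,0,0,0,0,0]
    - [1,0,0,0,0,0,0]
    - [1,0,0,0,0,0,0]

```text
time: 13.15
tool_pos: [445.0, -97.4, 8.5]
tcp_rot: [179.9, -0.1, 9.1]
ft_force: [-1.0, 0.6, 0.4]
finger_gap: 85.5
grip_force: 0.0
```

Request:
apply_moves:
  steps:
    - [-1,0,0,0,0,0,0]
    - [-1,0,0,0,0,0,0]
    - [-1,0,0,0,0,0,0]
    - [-1,0,0,0,0,0,0]
    - [-1,0,0,-5,0,0,0]
    - [-1,0,0,-15,0,0,0]
    - [-1,0,0,-40,0,0,0]
    - [-1,0,0,-40,0,0,0]
  squeeze: 60

```text
time: 13.95
tool_pos: [442.4, -96.5, 107.4]
tcp_rot: [-179.9, 0.2, 9.1]
ft_force: [0.8, 0.2, -1.1]
finger_gap: 56.6
grip_force: 64.3
```

Request:
apply_moves:
  steps:
    - [-1,12,-26,-15,0,0,0]
    - [-1,16,-35,-10,0,0,0]
    - [-1,18,-38,-10,0,0,0]
    - [-1,18,-38,-10,0,0,0]
    - [-1,18,-38,-10,0,0,0]
    - [-1,18,-38,-10,0,0,0]
    - [-1,18,-38,-10,0,0,0]
    - [-1,15,-30,0,0,0,0]

```text
time: 14.75
tool_pos: [531.8, 204.0, 184.2]
tcp_rot: [-180.0, -0.1, 9.1]
ft_force: [0.2, -0.5, -0.7]
finger_gap: 55.8
grip_force: 64.4
```

Request:
apply_moves:
  steps:
    - [-1,0,0,0,0,0,-1]
    - [-1,0,0,0,0,0,-1]
    - [-1,0,0,0,0,0,-1]
    - [-1,0,0,0,0,0,-1]
    - [-1,0,0,0,0,0,-1]
    - [-1,0,0,0,0,0,-1]
    - [-1,0,0,0,0,0,-1]
    - [-1,0,0,0,0,0,-1]

```text
time: 15.55
tool_pos: [530.5, 201.3, 182.1]
tcp_rot: [-180.0, 0.0, 49.3]
ft_force: [-0.5, -0.2, -1.1]
finger_gap: 56.2
grip_force: 64.4
```

Request:
apply_moves:
  steps:
    - [-1,0,0,0,0,0,-1]
    - [-1,0,0,0,0,0,-1]
    - [-1,0,0,0,0,0,-1]
    - [-1,0,0,0,0,0,-1]
    - [-1,0,0,0,0,0,-1]
    - [-1,0,0,0,0,0,-1]
    - [-1,0,0,0,0,0,-1]
    - [-1,0,0,0,0,0,-1]

```text
time: 16.35
tool_pos: [530.5, 201.3, 182.1]
tcp_rot: [-179.9, 0.0, 89.3]
ft_force: [0.4, 0.6, -1.2]
finger_gap: 56.4
grip_force: 64.4
```

Request:
apply_moves:
  steps:
    - [-1,0,0,0,0,0,-1]
    - [-1,0,0,0,0,0,-1]
    - [-1,0,0,30,0,0,0]
    - [-1,0,0,30,0,0,0]
    - [-1,0,0,10,0,0,0]
    - [-1,0,0,0,0,0,0]
    - [-1,0,0,0,0,0,0]
    - [-1,0,0,0,0,0,0]

```text
time: 17.15
tool_pos: [532.2, 201.8, 114.3]
tcp_rot: [179.8, -0.0, 99.1]
ft_force: [0.5, 0.5, -1.0]
finger_gap: 56.3
grip_force: 64.4
```

```bash
python3 - <<'E'
from bench import r
from h import *
st=r.sense();print(st["time"],st["tool_pos"],st["tcp_rot"],st["finger_gap"],st["joint_pos"])
s=snap(r,"wrist");cv2.imwrite("pics/w5.png",s["color"])
W=cloud(s); z=W[200:384,150:362,2]; print(np.nanpercentile(z,[1,50,99]))
E
```

```text
17.15 [532.22509664 201.77118783 114.32104383] [ 1.79832885e+02 -1.92048735e-02  9.90669705e+01] 56.33813942727508 [1.56012308e+01 7.48427152e+00 9.77594939e+01 6.51478632e-05
 7.45880195e+01 6.53427107e+00]
[  1.22961009 131.17498384 207.45123249]
```

View pics/w5.png

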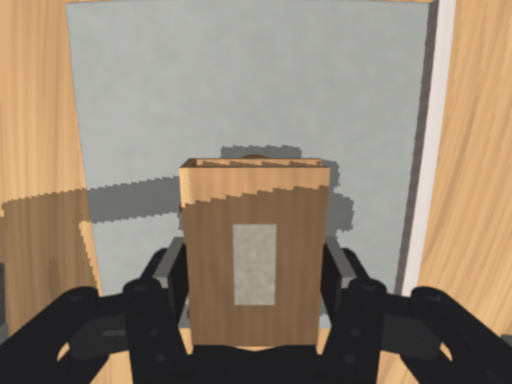

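The volume is held level between the fingers, centred at about (255,255), over the board with the riser just behind it. Lowering now.

Request:
apply_moves:
  steps:
    - [-1,1,-0.5,25,0,0,0]
    - [-1,0,0,25,0,0,0]
    - [-1,0,0,10,0,0,0]
    - [-1,0,0,6,0,0,0]
    - [-1,0,0,2,0,0,0]
    - [-1,0,0,0,0,0,0]
    - [-1,0,0,0,0,0,0]
    - [-1,0,0,0,0,0,0]

```text
time: 18.0
tool_pos: [531.0, 202.5, 45.3]
tcp_rot: [179.9, -0.0, 99.1]
ft_force: [0.1, 0.1, -0.7]
finger_gap: 56.5
grip_force: 64.4
```

Request:
apply_moves:
  steps:
    - [-1,0,0,2,0,0,0]
    - [-1,0,0,1,0,0,0]
    - [-1,0,0,1,0,0,0]
    - [-1,0,0,0,0,0,0]
    - [-1,0,0,0,0,0,0]
    - [-1,0,0,0,0,0,0]
    - [-1,0,0,0,0,0,0]
    - [-1,0,0,0,0,0,0]

```text
time: 18.8
tool_pos: [530.3, 202.3, 40.3]
tcp_rot: [-180.0, -0.0, 99.1]
ft_force: [1.0, 1.2, -0.4]
finger_gap: 56.4
grip_force: 64.5
```

Request:
apply_moves:
  steps:
    - [-1,0,0,0.5,0,0,0]
    - [-1,0,0,0.3,0,0,0]
    - [-1,0,0,0,0,0,0]
    - [-1,0,0,0,0,0,0]
    - [-1,0,0,0,0,0,0]
    - [-1,0,0,0,0,0,0]
    - [-1,0,0,0,0,0,0]
    - [-1,0,0,0,0,0,0]

```text
time: 19.6
tool_pos: [530.5, 202.4, 40.2]
tcp_rot: [180.0, 0.0, 99.1]
ft_force: [-3.4, -1.4, 6.2]
finger_gap: 56.6
grip_force: 65.2
```

Request:
apply_moves:
  steps:
    - [0.6,0,0,0,0,0,0]
    - [1,0,0,0,0,0,0]
    - [1,0,0,0,0,0,0]
    - [1,0,0,0,0,0,0]
    - [1,0,0,-10,0,0,0]
    - [1,0,0,-30,0,0,0]
    - [1,0,0,-45,0,0,0]
    - [1,0,0,-45,0,0,0]

```text
time: 20.4
tool_pos: [529.6, 202.1, 171.0]
tcp_rot: [-179.9, 0.0, 99.1]
ft_force: [0.7, 0.5, -0.3]
finger_gap: 85.6
grip_force: 0.0
```

Request:
apply_moves:
  steps:
    - [1,20,0,-45,0,0,0]
    - [1,20,0,-45,0,0,0]
    - [1,20,0,-45,0,0,0]
    - [1,10,0,-20,0,0,0]
    - [1,0,0,0,0,0,0]
    - [1,0,0,0,0,0,0]
    - [1,0,0,0,0,0,0]
    - [1,0,0,0,0,0,0]

```text
time: 21.2
tool_pos: [518.7, 270.6, 322.6]
tcp_rot: [-179.8, 0.0, 99.0]
ft_force: [-0.1, -0.4, 0.2]
finger_gap: 85.6
grip_force: 0.0
```

```bash
python3 - <<'E'
from bench import r
from board import *
import pickle
st=r.sense();print(st["time"],st["tool_pos"],st["tcp_rot"],st["finger_gap"])
s=snap(r,"wrist");pickle.dump(s,open("w6.pkl","wb"));cv2.imwrite("pics/w6.png",s["color"])
u,v=proj(s,[[531,180,56]])[0].round().astype(int);print(u,v)
blobs(s,[("vol",(u,v),56)],0)
xb,yb,*_=board(s);print(np.degrees(np.arctan2(xb[1],xb[0])))
E
```

```text
21.2 [518.72366901 270.63297246 322.55266379] [-1.79821573e+02  4.96967364e-02  9.90279699e+01] 85.55358832616388
254 220
vol z 56.8 c [529.3 202.6] size [58.9 84.5] ang 9.15 mean [529.4 204.2] 2869
rail x [674.05637207 686.15102539] sides [ -9.45079585 247.09727698] front 426.538964004297 1.9723401715942828
8.95227
```

View pics/w6.png

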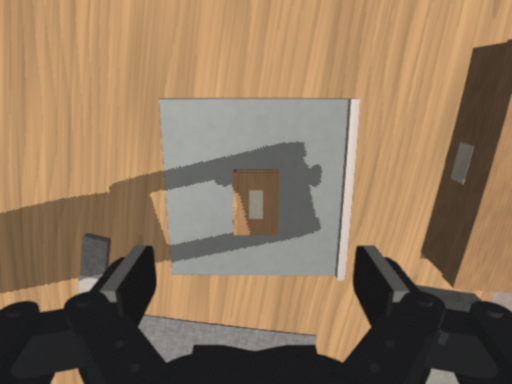

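The volume lies on the riser at (255,202), square to the rail and within about 2 mm of centre. Next is the scale bar.

Request:
apply_moves:
  steps:
    - [0,-30,-1,0,0,0,0]
    - [0,-43,-1,0,0,0,0]
    - [0,-44,-2,10,0,0,0]
    - [0,-44,-1,15,0,0,0]
    - [0,-44,-2,15,0,0,0]
    - [0,-44,-1,15,0,0,0]
    - [0,-44,-2,15,0,0,0]
    - [0,-44,-1,15,0,0,0]

```text
time: 22.05
tool_pos: [560.9, -65.1, 238.1]
tcp_rot: [-179.9, -0.0, 99.0]
ft_force: [0.4, -0.0, -0.2]
finger_gap: 42.4
grip_force: 0.0
```

Request:
apply_moves:
  steps:
    - [0,-44,-2,15,0,0,0]
    - [0,-44,-1,15,0,0,0]
    - [0,-44,-2,15,0,0,0]
    - [0,-44,-1,15,0,0,0]
    - [0,-44,-1,15,0,0,0]
    - [0,-44,-1,15,0,0,0]
    - [0,-4,0,15,0,0,-1]
    - [0,0,0,10,0,0,-1]

```text
time: 22.85
tool_pos: [594.0, -330.8, 121.3]
tcp_rot: [-179.9, -0.2, 109.1]
ft_force: [0.4, 0.3, -1.0]
finger_gap: 42.5
grip_force: 0.0
```

Request:
apply_moves:
  steps:
    - [0,0,0,0,0,0,-1]
    - [0,0,0,0,0,0,-1]
    - [0,0,0,0,0,0,-1]
    - [0,0,0,0,0,0,-1]
    - [0,0,0,0,0,0,-1]
    - [0,0,0,0,0,0,-1]
    - [0,0,0,0,0,0,-1]
    - [0,0,0,0,0,0,-1]

```text
time: 23.65
tool_pos: [595.0, -328.9, 123.3]
tcp_rot: [180.0, -0.1, 149.2]
ft_force: [-0.0, 0.5, 0.6]
finger_gap: 43.0
grip_force: 0.0
```

Request:
apply_moves:
  steps:
    - [0,0,0,0,0,0,-1]
    - [0,0,0,0,0,0,-1]
    - [0,0,0,0,0,0,-1]
    - [0,0,0,0,0,0,-1]
    - [0,0,0,0,0,0,-1]
    - [0,0,0,0,0,0,-0.7]
    - [0,0,0,0,0,0,0]
    - [0,0,0,0,0,0,0]

```text
time: 24.45
tool_pos: [595.3, -329.0, 123.8]
tcp_rot: [180.0, -0.1, 177.4]
ft_force: [0.1, 0.4, 0.7]
finger_gap: 42.7
grip_force: 0.0
```

```bash
cat > chk.py <<'E'
import sys
from bench import r
from h import *
# chk.py name x y z tx ty tyaw tz : see blob, print shift to target in tool axes
n,x,y,z=sys.argv[1],*map(float,sys.argv[2:5])
st=r.sense();print(st["time"],st["tool_pos"].round(1),st["tcp_rot"].round(2),st["finger_gap"].round(1),st["joint_pos"].round(0))
s=snap(r,"wrist");cv2.imwrite(f"pics/{n}.png",s["color"])
u,v=proj(s,[[x,y,z]])[0].round().astype(int);print(u,v)
blobs(s,[(n,(u,v),z)],0)
E
python3 chk.py bar 615 -331.5 14
```

```text
Traceback (most recent call last):
  File "chk.py", line 6, in <module>
    st=r.sense();print(st["time"],st["tool_pos"].round(1),st["tcp_rot"].round(2),st["finger_gap"].round(1),st["joint_pos"].round(0))
                                                                                 ^^^^^^^^^^^^^^^^^^^^^^
AttributeError: 'float' object has no attribute 'round'
```

```bash
sed -i 's/st\["finger_gap"\].round(1)/st["finger_gap"]/' chk.py; python3 chk.py bar 615 -331.5 14
```

```text
24.45 [ 595.3 -329.   123.8] [ 1.7997e+02 -6.0000e-02  1.7744e+02] 42.7198721459073 [ -33.   24.   78.   -0.   79. -121.]
253 212
bar z 14.5 c [ 594.1 -330.2] size [ 17.9 109.8] ang 86.96 mean [ 590.8 -330.2] 3178
```

Request:
apply_moves:
  steps:
    - [0,1,-1.4,35,0,0,0]
    - [0,0,0,40,0,0,0]
    - [0,0,0,25,0,0,0]
    - [0,0,0,10,0,0,0]
    - [0,0,0,5,0,0,0]
    - [0,0,0,2,0,0,0]
    - [0,0,0,0,0,0,0]
    - [0,0,0,0,0,0,0]

```text
time: 25.3
tool_pos: [596.0, -331.1, 9.4]
tcp_rot: [-179.9, 0.1, 177.6]
ft_force: [0.8, 0.2, 0.0]
finger_gap: 42.7
grip_force: 0.0
```

Request:
apply_moves:
  steps:
    - [-1,0,0,0,0,0,0]
    - [-1,0,0,0,0,0,0]
    - [-1,0,0,0,0,0,0]
    - [-1,0,0,0,0,0,0]
    - [-1,0,0,0,0,0,0]
    - [-1,0,0,0,0,0,0]
    - [-1,0,0,0,0,0,0]
    - [-1,0,0,0,0,0,0]
  squeeze: 40

```text
time: 26.1
tool_pos: [595.5, -330.8, 8.7]
tcp_rot: [-179.9, 0.1, 177.6]
ft_force: [-0.5, 0.0, 6.1]
finger_gap: 16.1
grip_force: 39.7
```

Request:
apply_moves:
  steps:
    - [-1,0,0,-10,0,0,0]
    - [-1,0,0,-30,0,0,0]
    - [-1,0,0,-40,0,0,0]
    - [-1,0,0,-40,0,0,1]
    - [-1,0,0,-20,0,0,1]
    - [-1,0,0,0,0,0,1]
    - [-1,0,0,0,0,0,1]
    - [-1,0,0,0,0,0,1]

```text
time: 26.9
tool_pos: [594.7, -330.2, 148.1]
tcp_rot: [180.0, 0.0, 152.4]
ft_force: [-0.5, 0.0, -0.2]
finger_gap: 16.3
grip_force: 39.1
```

Request:
apply_moves:
  steps:
    - [-1,0,0,0,0,0,1]
    - [-1,0,0,0,0,0,1]
    - [-1,0,0,0,0,0,1]
    - [-1,0,0,0,0,0,1]
    - [-1,0,0,0,0,0,1]
    - [-1,0,0,0,0,0,1]
    - [-1,0,0,0,0,0,1]
    - [-1,0,0,0,0,0,1]

```text
time: 27.7
tool_pos: [594.6, -330.1, 147.7]
tcp_rot: [-180.0, -0.0, 112.4]
ft_force: [-0.3, 0.1, -0.5]
finger_gap: 16.5
grip_force: 39.1
```

Request:
apply_moves:
  steps:
    - [-1,0,0,0,0,0,1]
    - [-1,0,0,0,0,0,1]
    - [-1,0,0,0,0,0,0.7]
    - [-1,0,0,0,0,0,0]
    - [-1,0,0,0,0,0,0]
    - [-1,0,0,0,0,0,0]
    - [-1,0,0,0,0,0,0]
    - [-1,0,0,0,0,0,0]

```text
time: 28.5
tool_pos: [594.8, -330.3, 147.5]
tcp_rot: [180.0, 0.0, 99.1]
ft_force: [-0.4, -0.0, -0.9]
finger_gap: 16.6
grip_force: 39.1
```

Request:
apply_moves:
  steps:
    - [-1,30,-3,0,0,0,0]
    - [-1,46,-5,0,0,0,0]
    - [-1,46,-5,0,0,0,0]
    - [-1,46,-5,0,0,0,0]
    - [-1,46,-5,0,0,0,0]
    - [-1,46,-5,0,0,0,0]
    - [-1,46,-5,0,0,0,0]
    - [-1,46,-5,0,0,0,0]

```text
time: 29.3
tool_pos: [501.2, 12.9, 147.8]
tcp_rot: [180.0, 0.0, 99.1]
ft_force: [1.4, 1.7, -0.5]
finger_gap: 16.8
grip_force: 39.2
```

Request:
apply_moves:
  steps:
    - [-1,46,-5,0,0,0,0]
    - [-1,46,-5,0,0,0,0]
    - [-1,46,-5,0,0,0,0]
    - [-1,46,-5,0,0,0,0]
    - [-1,0,0,30,0,0,0]
    - [-1,0,0,30,0,0,0]
    - [-1,0,0,0,0,0,0]
    - [-1,0,0,0,0,0,0]

```text
time: 30.1
tool_pos: [452.6, 189.6, 87.6]
tcp_rot: [-179.9, 0.0, 99.1]
ft_force: [0.7, 0.3, 0.2]
finger_gap: 16.3
grip_force: 39.2
```

```bash
python3 chk.py bar2 451 210 93; python3 -c "
from bench import r
import time
from h import *
s=snap(r,'wrist');W=cloud(s);z=W[...,2]
u,v=proj(s,[[445.5,233,87]])[0].astype(int);print(u,v,W[v-3:v+4:3,u])
"
```

```text
30.1 [452.6 189.6  87.6] [-1.7992e+02  1.0000e-02  9.9070e+01] 16.29534429915484 [ 17.  -3. 111.   0.  72.   8.]
260 212
bar2 z 93.6 c [452.4 190.8] size [ 29.6 108.2] ang 14.18 mean [450.5 197.1] 8793
253 155 [[444.86508164 235.76013181  94.38630563]
 [445.04442223 234.6393615   94.98137151]
 [445.23017515 233.47361758  95.31872731]]
```

View pics/bar2.png

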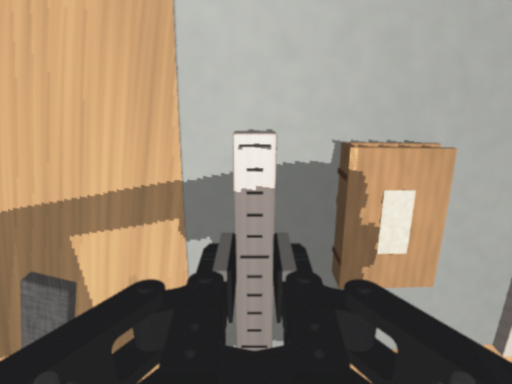

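The bar is held straight at cols 233–275, parallel to the volume and on its target. Lowering.

Request:
apply_moves:
  steps:
    - [-1,0,0,25,0,0,0]
    - [-1,0,0,25,0,0,0]
    - [-1,0,0,10,0,0,0]
    - [-1,0,0,6,0,0,0]
    - [-1,0,0,2,0,0,0]
    - [-1,0,0,1,0,0,0]
    - [-1,0,0,0,0,0,0]
    - [-1,0,0,0,0,0,0]

```text
time: 31.0
tool_pos: [453.7, 190.0, 19.3]
tcp_rot: [179.9, -0.0, 99.1]
ft_force: [-0.5, -0.6, 0.1]
finger_gap: 16.3
grip_force: 39.2
```

Request:
apply_moves:
  steps:
    - [-1,0,0,0,0,0,0]
    - [-1,0,0,0,0,0,0]
    - [-1,0,0,0,0,0,0]
    - [-1,0,0,0,0,0,0]
    - [-1,0,0,0,0,0,0]
    - [-1,0,0,0,0,0,0]
    - [-1,0,0,0,0,0,0]
    - [-1,0,0,0,0,0,0]

```text
time: 31.8
tool_pos: [453.1, 189.8, 18.5]
tcp_rot: [-180.0, 0.0, 99.1]
ft_force: [-0.0, 0.3, -0.1]
finger_gap: 16.7
grip_force: 39.2
```

Request:
apply_moves:
  steps:
    - [-1,0,-0.5,1,0,0,0]
    - [-1,0,0,0.5,0,0,0]
    - [-1,0,0,0,0,0,0]
    - [-1,0,0,0,0,0,0]
    - [-1,0,0,0,0,0,0]
    - [-1,0,0,0,0,0,0]
    - [-1,0,0,0,0,0,0]
    - [-1,0,0,0,0,0,0]

```text
time: 32.6
tool_pos: [452.6, 189.7, 17.0]
tcp_rot: [180.0, -0.0, 99.1]
ft_force: [0.6, 0.3, 0.1]
finger_gap: 16.4
grip_force: 39.2
```

Request:
apply_moves:
  steps:
    - [-1,0,0,0.5,0,0,0]
    - [-1,0,0,0,0,0,0]
    - [-0.15,0,0,0,0,0,0]
    - [-0.15,0,0,0,0,0,0]
    - [-0.15,0,0,0,0,0,0]
    - [-0.15,0,0,0,0,0,0]
    - [-0.15,0,0,-15,0,0,0]
    - [-0.15,0,0,-35,0,0,0]

```text
time: 33.4
tool_pos: [449.6, 188.8, 63.7]
tcp_rot: [-179.6, 0.1, 99.1]
ft_force: [-1.2, 0.1, 0.2]
finger_gap: 36.3
grip_force: 0.0
```

Request:
apply_moves:
  steps:
    - [-0.15,0,0,-40,0,0,0]
    - [-0.15,0,0,-45,0,0,0]
    - [-0.15,0,0,-45,0,0,0]
    - [-0.15,0,0,-45,0,0,0]
    - [-0.15,0,0,-45,0,0,0]
    - [-0.15,0,0,0,0,0,0]
    - [-0.15,0,0,0,0,0,0]
    - [-0.15,0,0,0,0,0,0]

```text
time: 34.2
tool_pos: [452.0, 189.6, 285.0]
tcp_rot: [-179.9, 0.0, 99.1]
ft_force: [-0.2, -0.4, -0.7]
finger_gap: 36.1
grip_force: 0.0
```

```bash
python3 chk.py bar3 452.4 190.8 22;
```

```text
34.2 [452.  189.6 285. ] [-1.7988e+02  2.0000e-02  9.9070e+01] 36.11357720912896 [ 17. -11.  97.  -0.  93.   8.]
256 150
bar3 z 22.6 c [452.2 188.8] size [ 17.8 110.8] ang 9.49 mean [451.6 192.3] 1323
```

Request:
apply_moves:
  steps:
    - [0,-32,-5,0,0,0,0]
    - [0,-44,-7,5,0,0,0]
    - [0,-44,-7,15,0,0,0]
    - [0,-44,-7,15,0,0,0]
    - [0,-44,-7,15,0,0,0]
    - [0,-44,-7,15,0,0,0]
    - [0,-44,-7,15,0,0,0]
    - [0,-44,-7,15,0,0,0]

```text
time: 35.05
tool_pos: [451.4, -155.9, 189.1]
tcp_rot: [-179.9, -0.1, 99.1]
ft_force: [1.6, 0.3, -0.1]
finger_gap: 42.5
grip_force: 0.0
```

Request:
apply_moves:
  steps:
    - [0,-44,-7,15,0,0,0]
    - [0,-44,-7,15,0,0,0]
    - [0,-44,-7,15,0,0,0]
    - [0,-45,-8,15,0,0,0]
    - [0,0,0,15,0,0,-1]
    - [0,0,0,0,0,0,-1]
    - [0,0,0,0,0,0,-1]
    - [0,0,0,0,0,0,-1]

```text
time: 35.85
tool_pos: [450.7, -333.0, 114.0]
tcp_rot: [-179.9, -0.2, 119.2]
ft_force: [-0.0, -0.4, 0.2]
finger_gap: 42.8
grip_force: 0.0
```

Request:
apply_moves:
  steps:
    - [0,0,0,0,0,0,-1]
    - [0,0,0,0,0,0,-1]
    - [0,0,0,0,0,0,-1]
    - [0,0,0,0,0,0,-1]
    - [0,0,0,0,0,0,-1]
    - [0,0,0,0,0,0,-1]
    - [0,0,0,0,0,0,-1]
    - [0,0,0,0,0,0,-1]

```text
time: 36.65
tool_pos: [450.9, -332.9, 114.3]
tcp_rot: [179.9, -0.2, 159.3]
ft_force: [0.1, 0.3, 0.5]
finger_gap: 42.5
grip_force: 0.0
```

Request:
apply_moves:
  steps:
    - [0,0,0,0,0,0,-1]
    - [0,0,0,0,0,0,-1]
    - [0,0,0,0,0,0,-0.8]
    - [0,0,0,0,0,0,0]
    - [0,0,0,0,0,0,0]
    - [0,0,0,0,0,0,0]
    - [0,0,0,0,0,0,0]
    - [0,0,0,0,0,0,0]

```text
time: 37.45
tool_pos: [452.0, -333.9, 116.4]
tcp_rot: [180.0, -0.0, 173.0]
ft_force: [-0.4, -0.2, -0.8]
finger_gap: 42.6
grip_force: 0.0
```

```bash
python3 chk.py step 433 -332 16; python3 -c "
import cv2;cv2.imwrite('pics/stepc.png',cv2.imread('pics/step.png'))"
```

```text
37.45 [ 452.  -333.9  116.4] [ 1.7999e+02 -1.0000e-02  1.7303e+02] 42.57175518443197 [ -42.    6.   99.    0.   75. -125.]
255 166
step z 16.5 c [ 433.1 -331.7] size [23.5 18.6] ang 82.69 mean [ 433.  -331.9] 865
```

View pics/step.png

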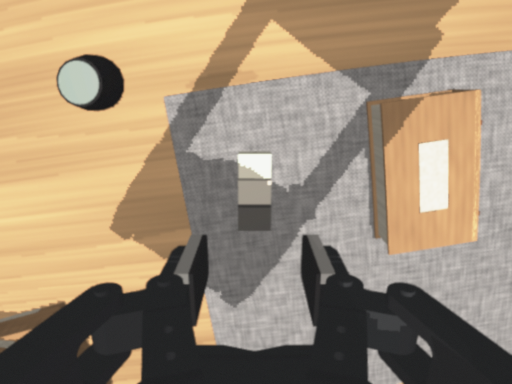

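The step block is at (255,192), aligned with the fingers, with the white step at the top of the view. Grasping.

Request:
apply_moves:
  steps:
    - [0,1,0,35,0,0,0]
    - [0,0,0,35,0,0,0]
    - [0,0,0,20,0,0,0]
    - [0,0,0,10,0,0,0]
    - [0,0,0,6,0,0,0]
    - [0,0,0,2,0,0,0]
    - [0,0,0,0,0,0,0]
    - [0,0,0,0,0,0,0]

```text
time: 38.3
tool_pos: [451.9, -334.5, 9.8]
tcp_rot: [-179.9, 0.1, 173.1]
ft_force: [-0.2, -0.1, 0.7]
finger_gap: 43.1
grip_force: 0.0
```

Request:
apply_moves:
  steps:
    - [-1,0,0,0,0,0,0]
    - [-1,0,0,0,0,0,0]
    - [-1,0,0,0,0,0,0]
    - [-1,0,0,0,0,0,0]
    - [-1,0,0,0,0,0,0]
    - [-1,0,0,0,0,0,0]
    - [-1,0,0,0,0,0,0]
    - [-1,0,0,0,0,0,0]
  squeeze: 30

```text
time: 39.1
tool_pos: [451.7, -334.3, 9.5]
tcp_rot: [-179.9, 0.1, 173.1]
ft_force: [-0.4, 0.2, 5.9]
finger_gap: 23.1
grip_force: 30.9
```

Request:
apply_moves:
  steps:
    - [-1,0,0,-10,0,0,0]
    - [-1,0,0,-30,0,0,0]
    - [-1,0,25,-35,0,0,0]
    - [-1,0,35,-35,0,0,0]
    - [-1,1,45,-15,0,0,0]
    - [-1,1,45,0,0,0,0]
    - [-1,1,45,0,0,0,0]
    - [-1,1,45,0,0,0,0]

```text
time: 39.9
tool_pos: [476.0, -93.3, 134.3]
tcp_rot: [-180.0, 0.1, 173.0]
ft_force: [1.1, 0.5, -0.3]
finger_gap: 23.0
grip_force: 30.1
```

Request:
apply_moves:
  steps:
    - [-1,1,45,0,0,0,0]
    - [-1,1,45,0,0,0,0]
    - [-1,1,45,0,0,0,0]
    - [-1,1,45,0,0,0,0]
    - [-1,1,45,0,0,0,0]
    - [-1,0,45,0,0,0,0]
    - [-1,0,45,0,0,0,0]
    - [-1,0,45,0,0,0,0]

```text
time: 40.7
tool_pos: [514.3, 264.9, 134.0]
tcp_rot: [180.0, 0.0, 173.1]
ft_force: [0.7, 0.7, -0.0]
finger_gap: 22.8
grip_force: 30.1
```

Request:
apply_moves:
  steps:
    - [-1,0,26,0,0,0,0]
    - [-1,0,0,0,0,0,-0.8]
    - [-1,0,0,0,0,0,-0.8]
    - [-1,0,0,0,0,0,-0.8]
    - [-1,0,0,0,0,0,-0.8]
    - [-1,0,0,0,0,0,0]
    - [-1,0,0,0,0,0,0]
    - [-1,0,0,0,0,0,0]

```text
time: 41.5
tool_pos: [517.7, 288.7, 133.7]
tcp_rot: [180.0, 0.0, -171.0]
ft_force: [-1.5, 0.4, -0.9]
finger_gap: 23.2
grip_force: 30.1
```

Request:
apply_moves:
  steps:
    - [-1,0,0,35,0,0,0]
    - [-1,0,0,35,0,0,0]
    - [-1,0,0,25,0,0,0]
    - [-1,0,0,12,0,0,0]
    - [-1,0,0,5,0,0,0]
    - [-1,0,0,2,0,0,0]
    - [-1,0,0,0,0,0,0]
    - [-1,0,0,0,0,0,0]

```text
time: 42.3
tool_pos: [518.8, 289.3, 21.1]
tcp_rot: [180.0, 0.1, -170.9]
ft_force: [0.1, -0.2, -0.1]
finger_gap: 23.4
grip_force: 30.1
```

Request:
apply_moves:
  steps:
    - [-1,0,0,0,0,0,0]
    - [-1,0,0,0,0,0,0]
    - [-1,0,0,0,0,0,0]
    - [-1,0,0,0,0,0,0]
    - [-1,0,0,0,0,0,0]
    - [-1,0,0,0,0,0,0]
    - [-1,0,0,0,0,0,0]
    - [-1,0,0,0,0,0,0]

```text
time: 43.1
tool_pos: [517.7, 288.8, 19.5]
tcp_rot: [180.0, -0.0, -170.9]
ft_force: [0.1, 0.1, -0.5]
finger_gap: 23.5
grip_force: 30.1
```

Request:
apply_moves:
  steps:
    - [-1,0,-0.5,1,0,0,0]
    - [-1,0,0,0.5,0,0,0]
    - [-1,0,0,0,0,0,0]
    - [-1,0,0,0,0,0,0]
    - [-1,0,0,0,0,0,0]
    - [-1,0,0,0,0,0,0]
    - [-1,0,0,0,0,0,0]
    - [-1,0,0,0,0,0,0]

```text
time: 43.9
tool_pos: [517.8, 288.3, 18.0]
tcp_rot: [180.0, -0.0, -170.9]
ft_force: [0.9, 0.3, -0.5]
finger_gap: 23.1
grip_force: 30.1
```

Request:
apply_moves:
  steps:
    - [-1,0,0,0.5,0,0,0]
    - [-1,0,0,0,0,0,0]
    - [-0.1,0,0,0,0,0,0]
    - [-0.1,0,0,0,0,0,0]
    - [-0.1,0,0,0,0,0,0]
    - [-0.1,0,0,0,0,0,0]
    - [-0.1,0,0,-15,0,0,0]
    - [-0.1,0,0,-35,0,0,0]

```text
time: 44.7
tool_pos: [515.1, 287.0, 65.2]
tcp_rot: [-179.9, -0.4, -170.9]
ft_force: [0.4, 0.6, 0.0]
finger_gap: 38.5
grip_force: 0.0
```

Request:
apply_moves:
  steps:
    - [-0.1,0,0,-40,0,0,0]
    - [-0.1,0,0,-45,0,0,0]
    - [-0.1,15,-10,-45,0,0,0]
    - [-0.1,20,-25,-40,0,0,0]
    - [-0.1,20,-25,-40,0,0,0]
    - [-0.1,20,-25,-40,0,0,0]
    - [-0.1,10,0,-40,0,0,0]
    - [-0.1,0,0,0,0,0,0]

```text
time: 45.5
tool_pos: [449.4, 192.8, 363.6]
tcp_rot: [179.9, 0.7, -171.0]
ft_force: [1.0, 0.8, -0.5]
finger_gap: 38.5
grip_force: 0.0
```

Request:
apply_moves:
  steps:
    - [-0.1,0,0,0,0,0,0]
    - [-0.1,0,0,0,0,0,0]
    - [-0.1,0,0,0,0,0,0]
    - [-0.1,0,0,0,0,0,0]
    - [-0.1,0,0,0,0,0,0]
    - [-0.1,0,0,0,0,0,0]
    - [-0.1,0,0,0,0,0,0]
    - [-0.1,0,0,0,0,0,0]

```text
time: 46.3
tool_pos: [448.4, 193.0, 354.5]
tcp_rot: [-180.0, -0.0, -170.9]
ft_force: [-0.1, 0.0, -0.5]
finger_gap: 38.5
grip_force: 0.0
```

```bash
python3 - <<'E'
from bench import r
from board import *
st=r.sense();print(st["time"],st["tool_pos"],st["tcp_rot"])
s=snap(r,"wrist");cv2.imwrite("pics/w9.png",s["color"])
W=cloud(s)
for n,P in[("vol",(535,190,56)),("bar",(452.4,190.8,22)),("white",(499,285,24)),("mid",(517,288,31)),("dark",(535,291,38))]:
    u,v=proj(s,[P])[0].round().astype(int)
    if 0<=u<512 and 0<=v<384: print(n,u,v,W[v,u].round(1)); blobs(s,[(n,(u,v),P[2])],0)
try:
    xb,yb,*_=board(s);print(np.degrees(np.arctan2(xb[1],xb[0])))
except Exception as e: print(e)
E
```

```text
46.3 [448.39677676 192.96037506 354.54426643] [-1.79998032e+02 -6.77657060e-03 -1.70928394e+02]
vol 243 209 [534.3 190.4  57.1]
vol z 56.5 c [528.5 202.9] size [59.9 84.2] ang 9.41 mean [528.  202.9] 2502
bar 253 147 [452.9 191.2  22.1]
bar z 22.2 c [451.5 189. ] size [ 18.6 109.3] ang 8.92 mean [451.  189.3] 1053
white 312 188 [498.1 285.3  24.5]
white z 24.2 c [509.4 286. ] size [39.1 22.9] ang 9.41 mean [500.5 283.5] 240
mid 312 202 [517.4 288.4  30.3]
mid z 31.2 c [525.5 288.7] size [36.2 22.9] ang 9.04 mean [518.2 286.9] 235
dark 312 215 [534.5 290.8  37.8]
dark z 38.2 c [534. 290.] size [20.2 22.7] ang 9.39 mean [534.4 289.9] 206
rail x [673.93027344 684.80047607] sides [-13.44187025 245.23790014] front 427.5697978129507 1.5844653884579998
9.17227
```

View pics/w9.png

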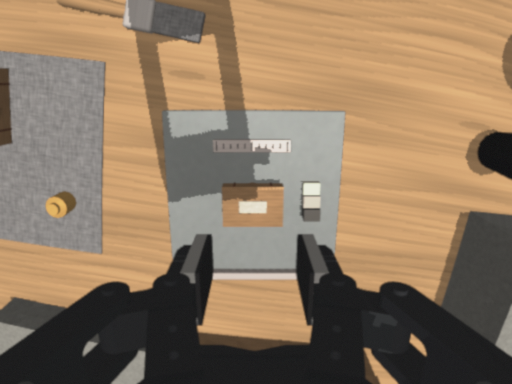

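The finished layout is in view. The volume on its riser (253,205), the bar (252,146) and the step block (312,202) are all within about 1–3 mm of their targets, and the gripper is clear. Handing in.

```bash
python3 -c "
from bench import r
print(r.hand_in())"
```

```text
the job is handed in; nothing more can be done
None
```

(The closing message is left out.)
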